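Sort the flat oval sinkers into their trays

ROBOT

A 6-joint arm with a two-finger parallel gripper is mounted at the origin on the work surface. World frame = base frame: x ahead of the robot, y to its left, z up, the work surface at z = 0. Lengths are in mm, angles in rad, forces in N, time in s.
With the tool pointing down it reaches from about 350 to 975 mm from the base axis. Payload 7.1 kg.
Tool frame: the origin (TCP) lies midway between the tips of the shut fingers; the grasp point (between the pads) lies 19 mm behind it (ctrl.grip_depth is the distance from the TCP to the grasp point, in mm); z points along the fingers, y is the line along which they close (so a half turn about z gives the same grasp; the last joint's range is limited). The gripper opens to 88 mm and grips with 3 to 60 N. Pads are 20 mm wide; open, the fingers measure 115 mm over their backs; the gripper's body (75 mm by 178 mm) begins 61 mm behind the grasp point.
Start: joints at [-1.132, 0.423, 1.63, -0, 1.089, -0.019], TCP at [276.249, -560.617, 222.675] pointing down, gripper open.
Joint ranges: [-3, 3], [-0.9, 2.11], [0.09, 2.58], [-1.31, 4.45], [0.11, 2.69], [-2.54, 2.54]. Speed limits (rad/s): [2.39, 2.39, 3.01, 3.14, 3.14, 3.14].

INTERFACE

Orientations are given as a rotation vector (axis times angle).
In Python, from workcell import ctrl, cams gives the robot as it stands.
- The arm moves only by the tool move_arm, never from a script. Its argument "steps" is a list of rows, each a list of 3 entries, a list of its own where there are three numbers: the shift along the tool's x, y, z in units of 25 mm (1.0 is 25 mm), then the turn about the tool's z in units of 5 degrees (1.0 is 5 degrees), then the closure, from 0 (fully open) to 1 (shut). A call has 1 to 20 rows; each row shifts and turns the commanded pose from where the row before left it, along the tool's axes as they then stand; what a row does not reach is not made up. A row lasts 1/12 s, in which the tool goes at most 41.7 mm and 7.16 degrees, less where a joint would pass 70% of its speed; a pose out of reach is approached as far as the arm can. A call is refused whole if a number of a shift passes 1 or a number of a turn 1, either way. A call with a gripper value outside its range is refused whole. The fingers move at their own pace and stop on an object; the grip force is fixed at half the most. Time passes only in rows, so rows that do not move let the fingers close. It gives the time, the measured TCP pose, the force, the opening and the grip force at its end, in the units of the state.
- ctrl.get_obs(): the state, without advancing time (a new reading comes with each control period).
- cams.get_image(name): name is "scene" or "top"; returns a dict with "image" (400x640x3 uint8, red, green, blue), "camera_matrix" (3x3 intrinsics, pixels), "k1" (the pictures are not rectified: a ray, as slopes to the right and down, at radius r is drawn at 1 + k1 r^2 times it, then the intrinsics apply), "xyz" and "rotation" of the camera in the world. Camera axes: x right, y down, z forward; pixel columns grow to the right and rows downward; lengths in mm; the calibration is good to about 2 mm. A picture is of the moment at which its call begins. There is no depth.
- ctrl.close_job(): hands the job in; it is judged then, once.
Trained networks look in the newest picture that a camera, given by its name, has taken for a name from the list of things; names that differ only in an ending like _2 or _b are one class to them, and where a whole thing is asked for, a point or a joint stands for the part that bears it (a point fixed in the world has none). Each returns a list of dicts, best first, with "p" (0 to 1); they miss things now and then, are a little off and sometimes report something else, mostly with a low value. They report only what shows in the picture. A call takes as long as a camera call. They do not tell look-alikes from the thing itself.
- cams.boxes_of(camera, thing): "rect" ([centre column, centre row, width, height] in pixels, round what is visible of it).
- cams.cut_out(camera, thing): "pixels" (400x640 bool, what is visible of it) and "rect" ([centre column, centre row, width, height] in pixels, round what is visible of it).
The state is a dict: "t": time; "qpos": joint angles; "qvel": joint speeds; "joint_torque": joint torques, N m; "ee_pos": TCP position; "orientation": TCP orientation; "ft_force": force on the tool from outside, world axes, zero at the start; "moment": the same for the moment, N m; "width": finger opening in mm; "grasp_force": force on a finger pad.
Only numpy, scipy, OpenCV 4.12 (cv2) and the standard library are available. Lean on these libraries where they do the work, as an engineer would, in place of code of your own. Each camera call takes 0.05 s, during which the arm holds its last target. There are 200 camera calls.

TASK

Of the lead castings strewn over the bench, pick out the three flat oval sinkers and lay each in the wooden tray of its own size: the small one in the small tray, the middle one in the middle tray, the large one in the large tray. Each should lie flat on the tray floor, inside the rim and lengthwise with its tray. Soft lead dents, so set them down rather than drop them, and leave the round and bell sinkers, the cutter and the scoop where they lie.

Things in the scene. Friction and masses are not known exactly. Their poses are not given: they have to be found in the camera images.
- oval_small: the small one of three loose flat oval sinkers: grey lead, straight sides and round ends, 46 mm long (its x), 28 mm wide (its y), 18 mm thick (top 2 mm stepped in 2 mm: grip the sides below 16 mm), about 215 g, dark dot near each end. Flat on the bench at any yaw. Origin: centre of its underside, z up. Yaw and yaw + pi look the same. Grip across its width.
- oval_medium: the medium one of three loose flat oval sinkers: grey lead, straight sides and round ends, 60 mm long (its x), 34 mm wide (its y), 18 mm thick (top 2 mm stepped in 2 mm: grip the sides below 16 mm), about 350 g, dark dot near each end. Flat on the bench at any yaw. Origin: centre of its underside, z up. Yaw and yaw + pi look the same. Grip across its width.
- oval_large: the large one of three loose flat oval sinkers: grey lead, straight sides and round ends, 76 mm long (its x), 42 mm wide (its y), 18 mm thick (top 2 mm stepped in 2 mm: grip the sides below 16 mm), about 550 g, dark dot near each end. Flat on the bench at any yaw. Origin: centre of its underside, z up. Yaw and yaw + pi look the same. Grip across its width.
- tray_small: the small one of three shallow oblong beech trays, held firmly to the bench (does not move): outside 76 mm (its x) by 58 mm (its y), inside 68 by 50 mm, walls 4 mm thick, floor 3 mm above the bench, rim 8 mm above the bench (5 mm above the floor). Any yaw. Origin: centre of its underside, on the bench, z up.
- tray_medium: the medium one of three shallow oblong beech trays, held firmly to the bench (does not move): outside 90 mm (its x) by 64 mm (its y), inside 82 by 56 mm, walls 4 mm thick, floor 3 mm above the bench, rim 8 mm above the bench (5 mm above the floor). Any yaw. Origin: centre of its underside, on the bench, z up.
- tray_large: the large one of three shallow oblong beech trays, held firmly to the bench (does not move): outside 106 mm (its x) by 72 mm (its y), inside 98 by 64 mm, walls 4 mm thick, floor 3 mm above the bench, rim 8 mm above the bench (5 mm above the floor). Any yaw. Origin: centre of its underside, on the bench, z up.
- round_sinker: bystander: loose round disc of grey lead, 44 mm across, 18 mm high, lying among the ovals and trays. Origin: centre of its underside. Not an oval: leave it.
- bell_sinker: bystander: loose bell-shaped grey lead sinker standing upright, 38 mm across its foot, 48 mm high, among the ovals and trays. Origin: centre of its underside. Leave it.
- sprue_cutter: bystander: loose plier-like sprue cutter with two dark walnut handles and steel jaws, 190 mm long (its x, jaws at +x), 66 mm wide, 18 mm high, lying beyond the trays on the far right, roughly along y. Origin: middle of its length, on the bench. Leave it.
- scoop: bystander: loose green tin scoop, about 180 mm long (its x, mouth at +x), 56 mm wide, 34 mm high, beyond the trays on the far left, roughly along y. Origin: on the bench, near where handle meets pan. Leave it. (Fixed, further out: brass pot 85 mm high ahead at the back, pin strip back right, vise 125 mm high far left, mould halves far right.)
Mind the look-alikes: they are no part of the job. What is shaped like the tray_small but blue is not meant. Leave any orange look-alike of the oval_medium alone.

How it is judged (in metres and radians):
At the end, for the whole second after the job is handed in: Each oval sinker rests in the tray of its size, flat on the tray floor (underside within 2.5 mm of it, tilt under 0.1 rad), centred within 13 mm along each tray axis, its length within 0.35 rad of the tray's length, released and at rest (x of oval_small in the frame of tray_small between -0.013 and 0.013 m and y of oval_small in the frame of tray_small between -0.013 and 0.013 m and z of oval_small in the frame of tray_small between 0 and 0.0055 m and angle between each of oval_small, oval_medium, oval_large's own z axis and vertical below 0.1 rad and angle between the x axis of oval_small and the x axis of tray_small, either way round below 0.35 rad and linear speed of each of oval_small, oval_medium, oval_large below 0.02 m/s and angular speed of each of oval_small, oval_medium, oval_large below 0.2 rad/s and x of oval_medium in the frame of tray_medium between -0.013 and 0.013 m and y of oval_medium in the frame of tray_medium between -0.013 and 0.013 m and z of oval_medium in the frame of tray_medium between 0 and 0.0055 m and angle between the x axis of oval_medium and the x axis of tray_medium, either way round below 0.35 rad and x of oval_large in the frame of tray_large between -0.013 and 0.013 m and y of oval_large in the frame of tray_large between -0.013 and 0.013 m and z of oval_large in the frame of tray_large between 0 and 0.0055 m and angle between the x axis of oval_large and the x axis of tray_large, either way round below 0.35 rad); the robot touches nothing.
It fails at once if an oval sinker is dropped: no finger touches it while its underside is more than 30 mm above the bench ((height (world z) of oval_small above 0.03 m and contact force between oval_small and the fingers below 0.02 N) or (height (world z) of oval_medium above 0.03 m and contact force between oval_medium and the fingers below 0.02 N) or (height (world z) of oval_large above 0.03 m and contact force between oval_large and the fingers below 0.02 N)).
It fails at once if the round sinker, bell sinker, sprue cutter or scoop is shifted by more than 20 mm (distance of any of round_sinker, bell_sinker, sprue_cutter, scoop from where it was at the start of the episode above 0.02 m).
It also fails if it takes over 77 s, if anything falls off the work surface, if the arm or the gripper's body presses on something with over 40 N, if the wrist force passes 120 N, or if a joint passes its speed limit or range.

## Working session

There is one attempt and no reset: what is moved stays moved. The work goes in short steps, Python scripts to look and compute and a tool call to move; the robot and the scene stay as the last step left them, time stands still between calls to the robot, and variables do not carry over. Pictures are saved under pics/ and viewed, at most 14 in all, crops included, and the job is handed in when it is done.

Besides the shell and the picture viewer there is one more tool, called after "Request:" by a JSON object that holds its "name" and its "arguments". move_arm: Moves the arm, as the interface text tells. Its arguments: {"type":"object","properties":{"steps":{"type":"array"}},"required":["steps"]}

```bash
mkdir -p pics; ls
python3 - <<'E'
from workcell import ctrl,cams
import cv2,numpy as np
np.set_printoptions(precision=4,suppress=True)
for n in("scene","top"):
    d=cams.get_image(n);cv2.imwrite(f"pics/{n}0.png",d["image"][...,::-1])
    print(n,d["camera_matrix"].tolist(),d["k1"],d["xyz"],np.array(d["rotation"]).tolist())
    for t in "oval_small oval_medium oval_large tray_small tray_medium tray_large round_sinker bell_sinker sprue_cutter scoop".split():
        print(t,[(round(b["p"],2),np.round(b["rect"]).tolist()) for b in cams.boxes_of(n,t)[:4]])
print(ctrl.get_obs())
E
```

```text
pics
scene [[389.9937516022353, 0.0, 324.4807978240761], [0.0, 389.9937516022353, 200.068295258451], [0.0, 0.0, 1.0]] -0.07557016892526375 [1055.0858  559.6866  514.5596] [-0.8655168646012801, -2.348331618952876, 1.2513687509432458]
oval_small [(0.76, [396.0, 205.0, 17.0, 22.0]), (0.2, [345.0, 176.0, 33.0, 17.0])]
oval_medium [(0.75, [247.0, 165.0, 19.0, 16.0]), (0.55, [280.0, 170.0, 11.0, 15.0])]
oval_large [(0.59, [448.0, 234.0, 29.0, 27.0])]
tray_small [(0.73, [342.0, 233.0, 44.0, 30.0]), (0.6, [303.0, 270.0, 52.0, 37.0])]
tray_medium [(0.59, [346.0, 177.0, 37.0, 18.0])]
tray_large [(0.73, [341.0, 232.0, 43.0, 33.0]), (0.64, [292.0, 200.0, 45.0, 30.0]), (0.59, [190.0, 188.0, 71.0, 37.0])]
round_sinker [(0.63, [404.0, 276.0, 29.0, 22.0])]
bell_sinker [(0.47, [302.0, 148.0, 14.0, 14.0])]
sprue_cutter [(0.81, [192.0, 191.0, 69.0, 35.0]), (0.38, [341.0, 231.0, 41.0, 29.0])]
scoop [(0.87, [329.0, 309.0, 97.0, 83.0])]
top [[407.22258819164585, 0.0, 317.1384668252683], [0.0, 407.22258819164585, 197.64936360045797], [0.0, 0.0, 1.0]] 0.026059138692340354 [510.8049  -7.1771 879.2425] [-2.15
[... 534 characters left out ...]
er [(0.78, [193.0, 199.0, 24.0, 20.0])]
bell_sinker [(0.61, [437.0, 269.0, 18.0, 21.0])]
sprue_cutter [(0.72, [427.0, 118.0, 38.0, 91.0])]
scoop [(0.81, [199.0, 120.0, 33.0, 88.0]), (0.75, [350.0, 194.0, 54.0, 40.0])]
{'t': 1.1, 'qpos': array([-1.132 ,  0.4231,  1.6299, -0.    ,  1.0886, -0.019 ]), 'qvel': array([ 0.001 , -0.0005, -0.0003,  0.0001,  0.001 ,  0.0005]), 'joint_torque': array([ -0.0005, -54.4586, -27.4049,   0.0643,   0.0168,  -0.    ]), 'ee_pos': array([ 276.2477, -560.635 ,  222.6783]), 'orientation': array([ 3.0596,  0.7129, -0.    ]), 'ft_force': array([-0.1046,  0.0445,  0.4702]), 'moment': array([-0.0387, -0.0744,  0.0294]), 'grasp_force': 0.0, 'width': 87.94370659042153}
```

View pictures.

View pics/top0.png

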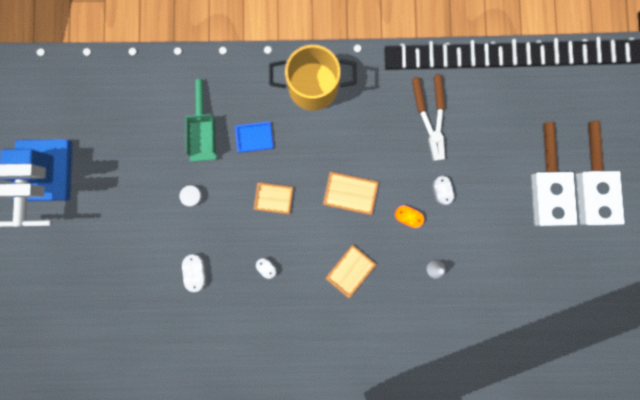

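View pics/scene0.png

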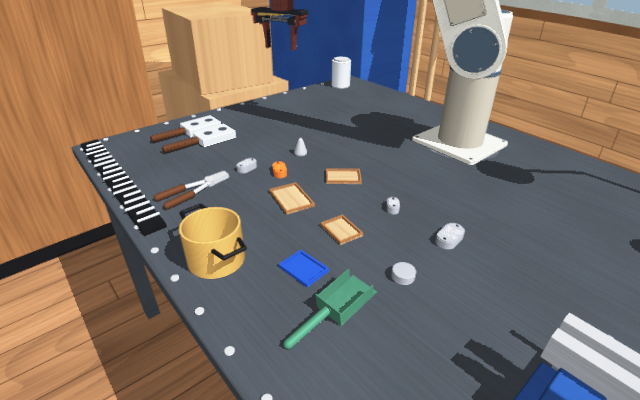

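```bash
cat > m.py <<'E'
import cv2,numpy as np
from workcell import ctrl,cams
np.set_printoptions(precision=3,suppress=True)
def mask(img,c,kind,h=34,S=4):
    c=np.round(c).astype(int); x0=max(c[0]-h,0);y0=max(c[1]-h,0)
    a=img[y0:c[1]+h,x0:c[0]+h].astype(np.float32)
    a=cv2.resize(a,None,fx=S,fy=S,interpolation=cv2.INTER_CUBIC)
    m=(a[...,0]-a[...,2]>45) if kind=="tray" else (a.min(2)>115)
    cs,_=cv2.findContours(m.astype(np.uint8),cv2.RETR_EXTERNAL,cv2.CHAIN_APPROX_NONE)
    p=(c-[x0,y0]+.5)*S
    cs=[k for k in cs if cv2.contourArea(k)>60*S]
    k=min(cs,key=lambda k:-cv2.pointPolygonTest(k,(float(p[0]),float(p[1])),True))
    return (k[:,0,:]+.5)/S-.5+[x0,y0]
def rays(d,p):
    u=cv2.undistortPoints(np.float64(p).reshape(-1,1,2),d["camera_matrix"],np.array([d["k1"],0,0,0]))[:,0]
    return np.c_[u,np.ones(len(u))]@cv2.Rodrigues(np.float64(d["rotation"]))[0].T
def atz(d,p,z):
    r=rays(d,p);return d["xyz"]+r*((z-d["xyz"][2])/r[:,2:])
def tri(ds,ps):
    A=np.zeros((3,3));b=np.zeros(3)
    for d,p in zip(ds,ps):
        r=rays(d,[p])[0];r/=np.linalg.norm(r);P=np.eye(3)-np.outer(r,r);A+=P;b+=P@d["xyz"]
    return np.linalg.solve(A,b)
def cen(k):
    m=cv2.moments(np.float32(k).reshape(-1,1,2));return np.array([m["m10"],m["m01"]])/m["m00"]
def pose(d,k,z):
    w=atz(d,k,z)[:,:2]; (c,(a,b),t)=cv2.minAreaRect(np.float32(w))
    m=cv2.moments(np.float32(w-w.mean(0)).reshape(-1,1,2))
    return cen(w-w.mean(0))+w.mean(0),c,sorted((a,b)),(t if a>b else t+90),np.degrees(.5*np.arctan2(2*m["mu11"],m["mu20"]-m["mu02"]))
E
cat > a.py <<'E'
from m import *
T=cams.get_image("top");Sc=cams.get_image("scene")
L=dict(oval_small=((265,268),(393,205),16),oval_medium=((444,190),(247,165),16),oval_large=((194,272),(450,235),16),
 tray_small=((274,198),(342,229),8),tray_medium=((351,271),(343,176),8),tray_large=((351,193),(291,198),8),
 round=((190,195),(404,272),16))
for n,(a,b,z) in L.items():
    k=n[:4];ka=mask(T["image"],a,k);kb=mask(Sc["image"],b,k)
    X=tri([T,Sc],[cen(ka),cen(kb)])
    print(n,"tri",X,"| top:",*pose(T,ka,z),"| scene:",*pose(Sc,kb,z))
E
python3 a.py
```

```text
oval_small tri [441.594 106.208   8.649] | top: [441.901 105.651] (441.4479064941406, 105.7907485961914) [35.902732849121094, 54.40095901489258] 41.26233673095703 43.268983032862046 | scene: [449.942 111.571] (449.9492492675781, 112.15782928466797) [30.288841247558594, 74.71985626220703] 44.7071647644043 42.59889019495624
oval_medium tri [ 600.887 -275.382    8.54 ] | top: [ 599.705 -272.613] (598.9775390625, -272.592529296875) [44.60395431518555, 72.67330169677734] 13.13844108581543 8.571945576093999 | scene: [ 606.937 -264.867] (608.2493286132812, -265.1868591308594) [55.5333251953125, 88.75838470458984] 58.926910400390625 45.785742606109935
oval_large tri [434.73  258.627   8.928] | top: [434.974 257.272] (435.3229675292969, 257.1736145019531) [49.59912109375, 85.11273956298828] 8.642102241516113 8.531122836961258 | scene: [442.245 261.344] (443.4722900390625, 261.183837890625) [50.20039367675781, 98.7457504272461] 10.332025527954102 17.72573746076063
tray_small tri [590.696  89.589   2.909] | top: [590.532  88.851] (590.5737915039062, 88.82272338867188) [60.99402618408203, 79.677
[... 464 characters left out ...]
.12553405761719] 139.61775970458984 -38.762661198658556
tray_large tri [598.584 -77.655   1.948] | top: [598.674 -77.513] (598.6935424804688, -77.57801818847656) [75.16695404052734, 109.22409057617188] 76.98014068603516 77.05923416193265 | scene: [601.954 -72.964] (602.0376586914062, -72.59648895263672) [76.13220977783203, 119.12637329101562] 76.4041519165039 75.64124364772273
round tri [598.092 267.504  10.635] | top: [597.076 266.46 ] (597.189208984375, 266.67401123046875) [49.57242202758789, 49.676666259765625] 135.06400299072266 5.339710276941229 | scene: [602.82  269.338] (602.3653564453125, 270.5426940917969) [44.916202545166016, 60.05766296386719] 49.354774475097656 39.241454760316294
```

```bash
cat > go.py <<'E'
import sys
from m import *
o=ctrl.get_obs();p=o["ee_pos"];R=cv2.Rodrigues(o["orientation"])[0]
f=np.degrees(np.arctan2(R[1,0],R[0,0]))
print("t %.2f"%o["t"],"pos",p,"phi %.2f"%f,"w %.1f"%o["width"],"F",o["ft_force"],"q",o["qpos"],"tilt",R[2])
if len(sys.argv)>1:
    x,y,z,g=map(float,sys.argv[1:]);d=R.T@(np.array([x,y,z])-p)/25
    print("shift units",d,"turn units %.3f"%(-((g-f+90)%180-90)/5))
E
python3 go.py 600.2 -274 100 10
```

```text
t 1.20 pos [ 276.253 -560.619  222.69 ] phi 26.23 w 87.9 F [-0.404  0.345  0.464] q [-1.132  0.423  1.63   0.     1.089 -0.019] tilt [ 0.  0. -1.]
shift units [16.69  -4.558  4.908] turn units 3.246
```

Request:
{"name": "move_arm", "arguments": {"steps": [[[0.98,-0.27,0],0,0.3],[[0.98,-0.27,0],0,0.3],[[0.98,-0.27,0],0,0.3],[[0.98,-0.27,0],0,0.3],[[0.98,-0.27,0],0,0.3],[[0.98,-0.27,0],0,0.3],[[0.98,-0.27,0],0,0.3],[[0.98,-0.27,0],0,0.3],[[0.98,-0.27,0],0,0.3],[[0.98,-0.27,0],0,0.3],[[0.98,-0.27,0],0,0.3],[[0.98,-0.27,0],0,0.3],[[0.98,-0.27,0],0,0.3],[[0.98,-0.27,0],0,0.3],[[0.98,-0.27,0],0,0.3],[[0.98,-0.27,0],0,0.3],[[0.98,-0.27,0],0,0.3],[[0,0,0],0,0.3]]}}

```text
t: 2.7
ee_pos: [602.1, -270.8, 222.7]
orientation: [-3.058, -0.717, -0.003]
ft_force: [-0.1, 0.2, -0.2]
width: 61.2
grasp_force: 0.0
```

```bash
python3 go.py 600.2 -274 6 10
```

```text
t 2.70 pos [ 602.107 -270.768  222.711] phi 26.40 w 61.2 F [-0.119  0.198 -0.204] q [-0.441  0.474  1.548  0.001  1.119  0.668] tilt [ 0.002  0.    -1.   ]
shift units [-0.141  0.079  8.668] turn units 3.280
```

Request:
{"name": "move_arm", "arguments": {"steps": [[[-0.14,0.08,0.6],0,0.3],[[0,0,1],0.82,0.3],[[0,0,1],0.82,0.3],[[0,0,1],0.82,0.3],[[0,0,1],0.82,0.3],[[0,0,1],0,0.3],[[0,0,1],0,0.3],[[0,0,0],0,0.3],[[0,0,0],0,0.3]]}}

```text
t: 3.45
ee_pos: [595.7, -276.8, 56.6]
orientation: [-3.129, -0.269, 0.004]
ft_force: [0.7, 0.6, 0.5]
width: 61.5
grasp_force: 0.0
```

```bash
python3 go.py 600.2 -274 6 10
python3 - <<'E'
from m import *
T=cams.get_image("top");S=cams.get_image("scene")
im=np.hstack([cv2.resize(T["image"][140:260,380:500],None,fx=3,fy=3),cv2.resize(S["image"][110:230,200:320],None,fx=3,fy=3)])
cv2.imwrite("pics/a1.png",im[...,::-1])
E
```

```text
t 3.45 pos [ 595.678 -276.834   56.638] phi 9.82 w 61.5 F [0.652 0.638 0.461] q [-0.453  0.677  1.636 -0.     0.831  0.946] tilt [-0.003 -0.002 -1.   ]
shift units [ 0.203 -0.077  2.025] turn units -0.036
```

View pics/a1.png

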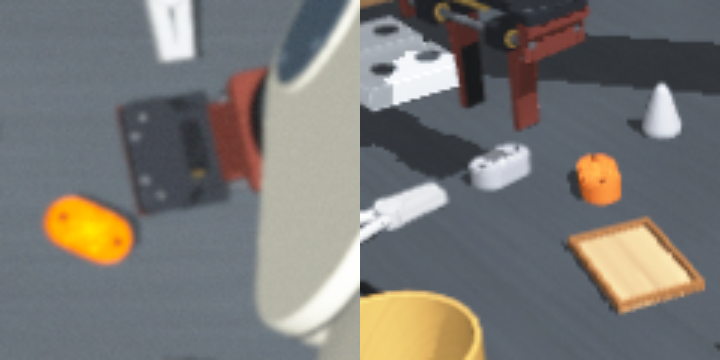

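Request:
{"name": "move_arm", "arguments": {"steps": [[[0.2,-0.08,0],0,0.3],[[0,0,0],0,0.3],[[0,0,0.6],0,0.3],[[0,0,0.6],0,0.3],[[0,0,0.4],0,0.3],[[0,0,0],0,0.3],[[0,0,0],0,0.3],[[0,0,0],0,0.3]]}}

```text
t: 4.22
ee_pos: [601.4, -274.1, 17.3]
orientation: [-3.13, -0.269, 0.001]
ft_force: [-0.2, 0.2, -0.1]
width: 61.5
grasp_force: 0.0
```

```bash
python3 go.py 600.2 -274 6 10
```

```text
t 4.22 pos [ 601.368 -274.114   17.274] phi 9.83 w 61.5 F [-0.2    0.169 -0.095] q [-0.446  0.738  1.633 -0.     0.771  0.954] tilt [-0.001 -0.    -1.   ]
shift units [-0.045 -0.012  0.451] turn units -0.034
```

Request:
{"name": "move_arm", "arguments": {"steps": [[[-0.04,0,0.25],0,0.3],[[0,0,0.2],0,0.3],[[0,0,0],0,0.3],[[0,0,0],0,0.3],[[0,0,0],0,0.5],[[0,0,0],0,0.6],[[0,0,0],0,0.7],[[0,0,0],0,0.8],[[0,0,0],0,0.8],[[0,0,0],0,0.8],[[0,0,0],0,0.8]]}}

```text
t: 5.13
ee_pos: [600.7, -274.4, 6.6]
orientation: [3.13, 0.269, 0.001]
ft_force: [-0.7, -0.2, 1.4]
width: 33.2
grasp_force: 29.9
```

```bash
python3 go.py 432.5 -73.7 90 -40
```

```text
t 5.13 pos [ 600.656 -274.448    6.64 ] phi 9.83 w 33.2 F [-0.702 -0.191  1.437] q [-0.447  0.753  1.636 -0.     0.752  0.953] tilt [ 0.  0. -1.]
shift units [-5.256 -9.059 -3.339] turn units 9.965
```

Request:
{"name": "move_arm", "arguments": {"steps": [[[0,0,-0.3],0,0.8],[[0,0,-0.4],0,0.8],[[0,0,-0.6],0,0.8],[[0,0,-0.7],0,0.8],[[0,0,-0.7],0,0.8],[[0,0,-0.5],0,0.8],[[0,0,0],0,0.8],[[0,0,0],0,0.8]]}}

```text
t: 5.8
ee_pos: [601.0, -274.5, 87.8]
orientation: [3.129, 0.269, 0.003]
ft_force: [0.2, 1.1, -3.2]
width: 33.7
grasp_force: 29.9
```

```bash
python3 go.py 432.5 -73.7 9.6 -40
python3 - <<'E'
from m import *
S=cams.get_image("scene")
cv2.imwrite("pics/a2.png",cv2.resize(S["image"][60:240,180:360],None,fx=3,fy=3)[...,::-1])
E
```

```text
t 5.80 pos [ 601.045 -274.54    87.769] phi 9.83 w 33.7 F [ 0.184  1.085 -3.179] q [-0.446  0.636  1.623 -0.     0.88   0.953] tilt [ 0.002  0.001 -1.   ]
shift units [-5.277 -9.071  3.105] turn units 9.966
```

View pics/a2.png

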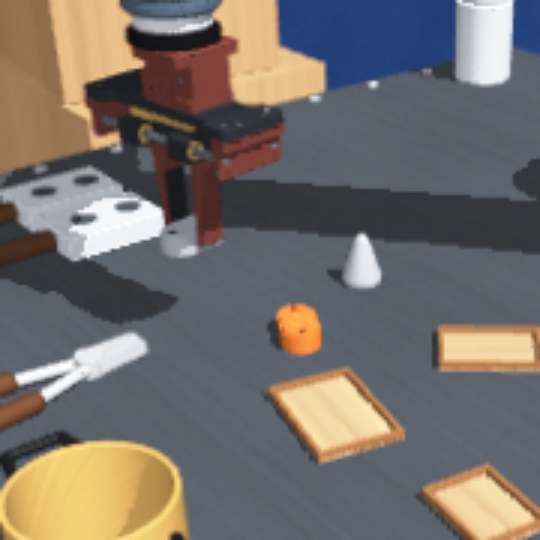

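Request:
{"name": "move_arm", "arguments": {"steps": [[[-0.28,-0.47,0],0,0.8],[[-0.48,-0.82,0],0,0.8],[[-0.48,-0.82,0],0.5,0.8],[[-0.44,-0.84,0],0,0.8],[[-0.44,-0.84,0],0,0.8],[[-0.44,-0.84,0],0,0.8],[[-0.44,-0.84,0],0,0.8],[[-0.44,-0.84,0],0,0.8],[[-0.44,-0.84,0],0,0.8],[[-0.44,-0.84,0],0,0.8],[[-0.44,-0.84,0],0,0.8],[[-0.2,-0.4,0],0,0.8],[[0,0,0],0.9,0.8],[[0,0,0.2],0.95,0.8],[[0,0,0.2],0.95,0.8],[[0,0,0.2],0.95,0.8],[[0,0,0.2],0.95,0.8],[[0,0,0.2],0.95,0.8],[[0,0,0.2],0.95,0.8],[[0,0,0.2],0.95,0.8]]}}

```text
t: 7.52
ee_pos: [446.1, -63.2, 50.7]
orientation: [3.03, -0.83, -0.001]
ft_force: [0.1, -0.7, -2.4]
width: 33.7
grasp_force: 29.9
```

```bash
python3 go.py 432.5 -73.7 9.6 -40
```

```text
t 7.52 pos [446.113 -63.16   50.707] phi -30.66 w 33.7 F [ 0.054 -0.666 -2.407] q [-0.167  0.478  2.104 -0.     0.56   1.939] tilt [-0.  0. -1.]
shift units [-0.253  0.64   1.645] turn units 1.869
```

Request:
{"name": "move_arm", "arguments": {"steps": [[[-0.25,0.64,0],0,0.8],[[0,0,0],0.9,0.8],[[0,0,0.3],0.9,0.8],[[0,0,0.4],0.1,0.8],[[0,0,0],0,0.8],[[0,0,0],0,0.8],[[0,0,0],0,0.8]]}}

```text
t: 8.1
ee_pos: [432.5, -73.5, 33.7]
orientation: [2.954, -1.07, -0.001]
ft_force: [0.1, -0.6, -3.3]
width: 33.8
grasp_force: 29.9
```

```bash
python3 go.py 432.5 -73.7 9.6 -40.3
python3 - <<'E'
from m import *
S=cams.get_image("scene")
cv2.imwrite("pics/a3.png",cv2.resize(S["image"][100:230,270:430],None,fx=4,fy=4)[...,::-1])
E
```

```text
t 8.10 pos [432.464 -73.531  33.652] phi -39.82 w 33.8 F [ 0.146 -0.585 -3.252] q [-0.196  0.505  2.133 -0.     0.505  2.07 ] tilt [-0.001  0.    -1.   ]
shift units [0.006 0.004 0.962] turn units 0.096
```

View pics/a3.png

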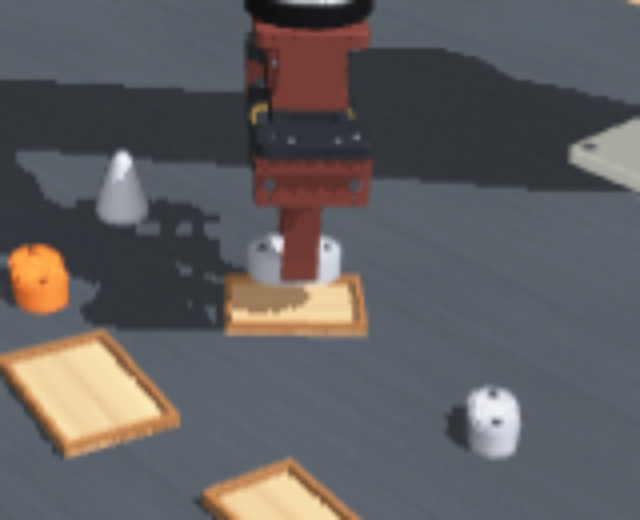

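Request:
{"name": "move_arm", "arguments": {"steps": [[[0,0,0.3],0,0.8],[[0,0,0.25],0,0.8],[[0,0,0.2],0,0.8],[[0,0,0.1],0,0.8],[[0,0,0.08],0,0.8],[[0,0,0],0,0.8],[[0,0,0],0,0.8],[[0,0,0],0,0.8]]}}

```text
t: 8.82
ee_pos: [432.6, -73.6, 10.8]
orientation: [-2.953, 1.072, -0.0]
ft_force: [-0.6, 0.7, -2.4]
width: 33.7
grasp_force: 29.9
```

```bash
python3 go.py 432.5 -73.7 9.6 -40.3
```

```text
t 8.82 pos [432.595 -73.57   10.774] phi -39.92 w 33.7 F [-0.588  0.723 -2.356] q [-0.196  0.556  2.135  0.     0.45   2.072] tilt [ 0. -0. -1.]
shift units [0.    0.006 0.047] turn units 0.076
```

Request:
{"name": "move_arm", "arguments": {"steps": [[[0,0,0.05],0,0.8],[[0,0,0],0,0.8],[[0,0,0],0,0.8],[[0,0,0],0,0.55],[[0,0,0],0,0.5],[[0,0,0],0,0.5],[[0,0,0],0,0.5],[[0,0,0],0,0.5],[[0,0,-0.2],0,0.5],[[0,0,-0.6],0,0.4],[[0,0,-1],0,0.3],[[0,0,-1],0,0.2],[[0,0,-0.7],0,0.2],[[0,0,0],0,0.2]]}}

```text
t: 9.98
ee_pos: [434.6, -74.0, 100.1]
orientation: [-2.952, 1.072, -0.009]
ft_force: [0.6, -0.2, -0.3]
width: 69.8
grasp_force: 0.0
```

```bash
python3 go.py 434.9 257.9 6 8.6
```

```text
t 9.98 pos [434.576 -73.959 100.088] phi -39.92 w 69.8 F [ 0.58  -0.206 -0.271] q [-0.196  0.363  2.112 -0.     0.661  2.072] tilt [ 0.005 -0.003 -1.   ]
shift units [ -8.527 -10.179   3.748] turn units -9.704
```

Request:
{"name": "move_arm", "arguments": {"steps": [[[0,0,0],-0.97,0.2],[[0,0,0],-0.97,0.2],[[0,0,0],-0.97,0.2],[[0,0,0],-0.97,0.2],[[0,0,0],-0.97,0.2],[[0,0,0],-0.97,0.2],[[0,0,0],-0.97,0.2],[[0,0,0],-0.97,0.2],[[0,0,0],-0.97,0.2],[[0,0,0],-0.97,0.2],[[0.15,-0.9,0],0,0.2],[[0.15,-0.95,0],0,0.2],[[0.15,-0.95,0],0,0.2],[[0.15,-0.95,0],0,0.2],[[0.15,-0.95,0],0,0.2],[[0.15,-0.95,0],0,0.2],[[0.15,-0.95,0],0,0.2],[[0.15,-0.95,0],0,0.2],[[0.15,-0.95,0],0,0.2],[[0.15,-0.95,0],0,0.2]]}}

```text
t: 11.65
ee_pos: [433.7, 166.7, 96.3]
orientation: [3.133, 0.235, -0.001]
ft_force: [0.4, 1.3, -0.1]
width: 70.5
grasp_force: 0.0
```

```bash
python3 go.py 434.9 257.9 6 8.6;  python3 - <<'E'
from m import *
T=cams.get_image("top")
cv2.imwrite("pics/a4.png",cv2.resize(T["image"][150:310,230:430],None,fx=4,fy=3.75)[...,::-1])
S=cams.get_image("scene")
k=mask(S["image"],(343,176),"tray")
E
```

```text
t 11.65 pos [433.714 166.71   96.288] phi 8.58 w 70.5 F [ 0.38   1.291 -0.124] q [ 0.341  0.4    2.059 -0.     0.683  1.762] tilt [-0.001  0.    -1.   ]
shift units [ 0.595 -3.6    3.61 ] turn units -0.003
```

View pics/a4.png

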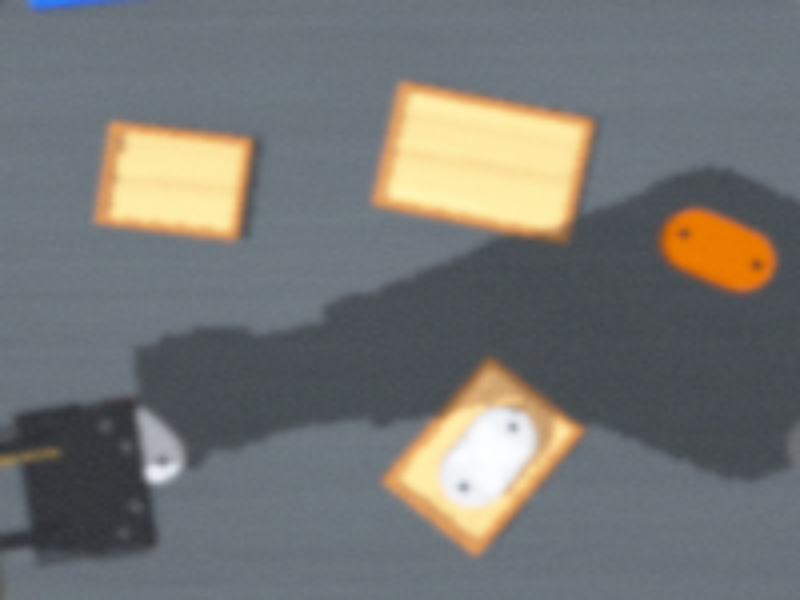

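Request:
{"name": "move_arm", "arguments": {"steps": [[[0.15,-0.9,0],0,0.2],[[0.15,-0.9,0],0,0.2],[[0.15,-0.9,0],0,0.2],[[0.15,-0.9,0],0,0.2],[[0,0,0.6],0,0.2],[[0,0,0.8],0,0.2],[[0,0,0.8],0,0.2],[[0,0,0.3],0,0.2],[[0,0,0],0,0.2],[[0,0,0],0,0.2],[[0,0,0],0,0.2]]}}

```text
t: 12.67
ee_pos: [436.2, 256.8, 35.1]
orientation: [-3.133, -0.234, -0.001]
ft_force: [-0.6, -0.1, -0.6]
width: 70.2
grasp_force: 0.0
```

```bash
python3 go.py 434.9 257.9 6 8.6;  python3 - <<'E'
from m import *
S=cams.get_image("scene");T=cams.get_image("top")
im=np.hstack([cv2.resize(S["image"][150:280,380:510],None,fx=3,fy=3),cv2.resize(T["image"][210:340,130:260],None,fx=3,fy=3)])
cv2.imwrite("pics/a5.png",im[...,::-1])
E
```

```text
t 12.67 pos [436.245 256.761  35.055] phi 8.56 w 70.2 F [-0.563 -0.081 -0.606] q [ 0.508  0.559  1.989 -0.     0.593  1.93 ] tilt [ 0.001 -0.    -1.   ]
shift units [-0.047 -0.053  1.162] turn units -0.008
```

View pics/a5.png

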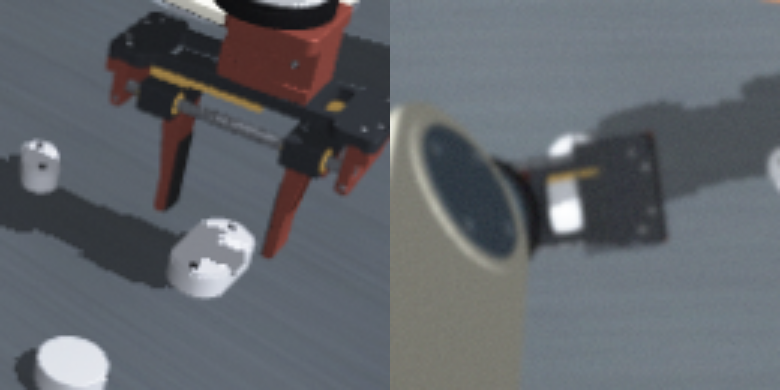

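Request:
{"name": "move_arm", "arguments": {"steps": [[[-0.05,-0.05,0.2],0,0.2],[[0,0,0.4],0,0.2],[[0,0,0.3],0,0.2],[[0,0,0.25],0,0.2],[[0,0,0],0,0.2],[[0,0,0],0,0.2],[[0,0,0],0,0.4],[[0,0,0],0,0.55],[[0,0,0],0,0.75],[[0,0,0],0,0.75],[[0,0,0],0,0.75],[[0,0,0],0,0.75]]}}

```text
t: 13.77
ee_pos: [434.4, 257.8, 5.9]
orientation: [3.133, 0.235, 0.0]
ft_force: [0.0, -2.1, 2.6]
width: 41.7
grasp_force: 29.9
```

```bash
python3 go.py 598.6 -77.6 90 77
```

```text
t 13.77 pos [434.435 257.84    5.908] phi 8.59 w 41.7 F [ 0.009 -2.091  2.608] q [ 0.512  0.615  1.993 -0.     0.534  1.933] tilt [ 0.  0. -1.]
shift units [ 4.49  14.248 -3.361] turn units -13.682
```

Request:
{"name": "move_arm", "arguments": {"steps": [[[0,0,-0.2],0,0.75],[[0,0,-0.4],0,0.75],[[0,0,-0.6],0,0.75],[[0,0,-0.7],0,0.75],[[0,0,-0.7],0,0.75],[[0,0,-0.5],0,0.75],[[0,0,-0.25],0,0.75],[[0,0,0],0,0.75],[[0,0,0],0,0.75]]}}

```text
t: 14.52
ee_pos: [434.1, 257.9, 89.6]
orientation: [-3.133, -0.235, -0.0]
ft_force: [-0.0, 0.3, -5.7]
width: 42.4
grasp_force: 29.9
```

```bash
python3 go.py 598.6 -77.6 9 77
python3 - <<'E'
from m import *
S=cams.get_image("scene")
cv2.imwrite("pics/a6.png",cv2.resize(S["image"][130:260,380:510],None,fx=3,fy=3)[...,::-1])
E
```

```text
t 14.52 pos [434.116 257.892  89.564] phi 8.58 w 42.4 F [-0.036  0.253 -5.688] q [0.512 0.456 1.977 0.    0.708 1.933] tilt [ 0. -0. -1.]
shift units [ 4.502 14.252  3.222] turn units -13.683
```

View pics/a6.png

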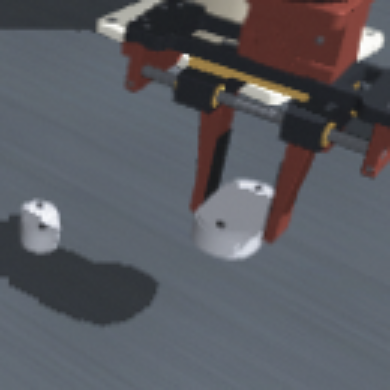

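Held level. Carry to the large tray.

Request:
{"name": "move_arm", "arguments": {"steps": [[[0.15,0.5,0],0,0.75],[[0.25,0.8,0],0,0.75],[[0.3,0.95,0],0,0.75],[[0.3,0.95,0],0,0.75],[[0.3,0.95,0],0,0.75],[[0.3,0.95,0],0,0.75],[[0.3,0.95,0],0,0.75],[[0.3,0.95,0],0,0.75],[[0.3,0.95,0],0,0.75],[[0.3,0.95,0],0,0.75],[[0.3,0.95,0],0,0.75],[[0.3,0.95,0],0,0.75],[[0.3,0.95,0],0,0.75],[[0.3,0.95,0],0,0.75],[[0.3,0.95,0],0,0.75],[[0.2,0.6,0],0,0.75],[[0,0,0],0,0.75]]}}

```text
t: 15.98
ee_pos: [599.8, -80.2, 88.5]
orientation: [3.133, 0.231, 0.0]
ft_force: [0.4, -0.5, -5.8]
width: 41.8
grasp_force: 29.9
```

Request:
{"name": "move_arm", "arguments": {"steps": [[[0,0,0],-0.5,0.75],[[0,0,0],-0.95,0.75],[[0,0,0],-0.95,0.75],[[0,0,0],-0.95,0.75],[[0,0,0.2],-0.95,0.75],[[0,0,0.2],-0.95,0.75],[[0,0,0.2],-0.95,0.75],[[0,0,0.2],-0.95,0.75],[[0,0,0.2],-0.95,0.75],[[0,0,0.2],-0.95,0.75],[[0,0,0.2],-0.95,0.75],[[0,0,0.2],-0.95,0.75],[[0,0,0],-0.95,0.75],[[0,0,0],-0.95,0.75],[[0,0,0],-0.8,0.75],[[0,0,0],0,0.75]]}}

```text
t: 17.32
ee_pos: [597.7, -76.6, 48.5]
orientation: [-2.457, -1.955, 0.002]
ft_force: [-0.7, -0.1, -5.2]
width: 41.8
grasp_force: 29.9
```

```bash
python3 go.py 598.6 -77.6 9 77
```

```text
t 17.32 pos [597.653 -76.589  48.525] phi 77.00 w 41.8 F [-0.733 -0.062 -5.183] q [-0.147  0.63   1.768  0.     0.746  0.079] tilt [ 0.    -0.002 -1.   ]
shift units [-0.031  0.05   1.581] turn units 0.001
```

Request:
{"name": "move_arm", "arguments": {"steps": [[[-0.03,0.05,0.4],0,0.75],[[0,0,0.4],0,0.75],[[0,0,0.3],0,0.75],[[0,0,0.2],0,0.75],[[0,0,0.1],0,0.75],[[0,0,0.1],0,0.75],[[0,0,0],0,0.75],[[0,0,0],0,0.75],[[0,0,0],0,0.75]]}}

```text
t: 18.07
ee_pos: [600.1, -78.6, 12.2]
orientation: [2.461, 1.952, 0.001]
ft_force: [-0.3, 0.1, -5.5]
width: 41.8
grasp_force: 29.9
```

```bash
python3 go.py 598.6 -77.6 9 77
```

```text
t 18.07 pos [600.069 -78.629  12.247] phi 76.82 w 41.8 F [-0.326  0.144 -5.534] q [-0.15   0.69   1.767 -0.     0.683  0.08 ] tilt [ 0.     0.001 -1.   ]
shift units [ 0.027 -0.067  0.13 ] turn units -0.035
```

Request:
{"name": "move_arm", "arguments": {"steps": [[[0.03,-0.06,0.04],0,0.75],[[0,0,0.08],0,0.75],[[0,0,0],0,0.75],[[0,0,0],0,0.75],[[0,0,0],0,0.75]]}}

```text
t: 18.48
ee_pos: [598.5, -77.5, 9.0]
orientation: [2.462, 1.952, 0.0]
ft_force: [-0.9, 0.9, -5.2]
width: 41.8
grasp_force: 29.9
```

```bash
python3 go.py 598.6 -77.6 9 77
```

```text
t 18.48 pos [598.481 -77.502   8.973] phi 76.83 w 41.8 F [-0.882  0.855 -5.223] q [-0.149  0.694  1.771  0.     0.677  0.081] tilt [ 0.  0. -1.]
shift units [-0.003  0.006 -0.001] turn units -0.034
```

Request:
{"name": "move_arm", "arguments": {"steps": [[[0,0,0.02],0,0.75],[[0,0,0],0,0.75],[[0,0,0],0,0.45],[[0,0,0],0,0.42],[[0,0,0],0,0.42],[[0,0,0],0,0.42],[[0,0,0],0,0.42],[[0,0,-0.2],0,0.42],[[0,0,-0.6],0,0.42],[[0,0,-1],0,0.35],[[0,0,-1],0,0.35],[[0,0,-0.7],0,0.35],[[0,0,0],0,0.35]]}}

```text
t: 19.57
ee_pos: [601.0, -77.9, 100.0]
orientation: [2.458, 1.949, 0.007]
ft_force: [1.6, -0.1, -0.4]
width: 57.5
grasp_force: 0.0
```

```bash
python3 go.py 441.7 106 6 42
```

```text
t 19.57 pos [601.047 -77.88  100.033] phi 76.83 w 57.5 F [ 1.629 -0.086 -0.424] q [-0.148  0.552  1.752 -0.     0.831  0.081] tilt [ 0.001  0.007 -1.   ]
shift units [ 5.708 -7.907  3.712] turn units 6.966
```

Request:
{"name": "move_arm", "arguments": {"steps": [[[0.57,-0.79,0],0,0.35],[[0.57,-0.79,0],0,0.35],[[0.57,-0.79,0],0,0.35],[[0.57,-0.79,0],0,0.35],[[0.57,-0.79,0],0,0.35],[[0.57,-0.79,0],0,0.35],[[0.57,-0.79,0],0,0.35],[[0.57,-0.79,0],0,0.35],[[0.57,-0.79,0],0,0.35],[[0.57,-0.79,0],0,0.35],[[0,0,0.3],0.87,0.35],[[0,0,0.3],0.87,0.35],[[0,0,0.3],0.87,0.35],[[0,0,0.3],0.87,0.35],[[0,0,0.3],0.87,0.35],[[0,0,0.3],0.87,0.35],[[0,0,0.3],0.87,0.35],[[0,0,0.3],0.87,0.35],[[0,0,0],0,0.35],[[0,0,0],0,0.35]]}}

```text
t: 21.23
ee_pos: [438.0, 106.1, 35.4]
orientation: [-2.931, -1.13, 0.002]
ft_force: [0.6, 0.4, -0.3]
width: 57.1
grasp_force: 0.0
```

```bash
python3 go.py 441.7 106 6 42;  python3 - <<'E'
from m import *
S=cams.get_image("scene");T=cams.get_image("top")
im=np.hstack([cv2.resize(S["image"][140:270,330:460],None,fx=3,fy=3),cv2.resize(T["image"][160:290,240:370],None,fx=3,fy=3)])
cv2.imwrite("pics/a7.png",im[...,::-1])
E
```

```text
t 21.23 pos [438.015 106.13   35.384] phi 42.16 w 57.1 F [ 0.612  0.385 -0.312] q [ 0.211  0.511  2.106 -0.     0.526  1.046] tilt [-0.001 -0.001 -1.   ]
shift units [0.107 0.104 1.175] turn units 0.033
```

View pics/a7.png

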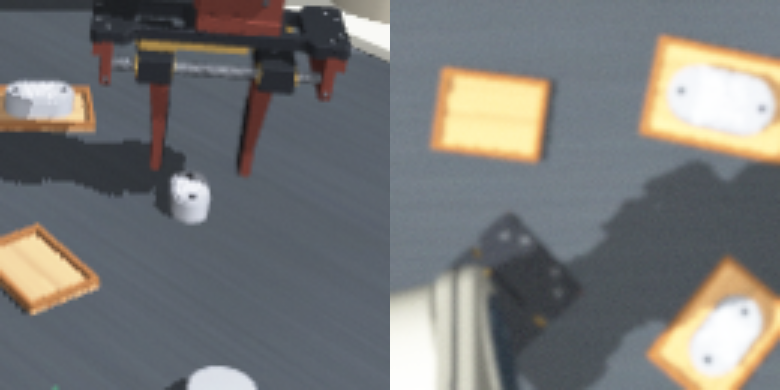

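Request:
{"name": "move_arm", "arguments": {"steps": [[[0.1,0.1,0],0,0.35],[[0,0,0.4],0,0.35],[[0,0,0.4],0,0.35],[[0,0,0.2],0,0.35],[[0,0,0],0,0.35],[[0,0,0],0,0.35],[[0,0,0],0,0.35]]}}

```text
t: 21.92
ee_pos: [442.0, 106.0, 10.7]
orientation: [-2.932, -1.127, 0.001]
ft_force: [-0.1, -0.0, 0.4]
width: 57.0
grasp_force: 0.0
```

```bash
python3 go.py 441.7 106 6 42
```

```text
t 21.92 pos [441.98  106.044  10.723] phi 42.04 w 57.0 F [-0.064 -0.025  0.432] q [0.209 0.567 2.101 0.    0.474 1.046] tilt [-0.001 -0.    -1.   ]
shift units [-0.009 -0.006  0.189] turn units 0.007
```

Request:
{"name": "move_arm", "arguments": {"steps": [[[0,0,0.18],0,0.35],[[0,0,0],0,0.35],[[0,0,0],0,0.35],[[0,0,0],0,0.5],[[0,0,0],0,0.65],[[0,0,0],0,0.85],[[0,0,0],0,0.85],[[0,0,0],0,0.85],[[0,0,0],0,0.85],[[0,0,0],0,0.85]]}}

```text
t: 22.75
ee_pos: [442.3, 106.0, 6.5]
orientation: [2.933, 1.127, 0.0]
ft_force: [0.8, -0.6, 2.1]
width: 27.6
grasp_force: 30.0
```

```bash
python3 go.py 590.6 89 90 82
```

```text
t 22.75 pos [442.273 106.047   6.515] phi 42.03 w 27.6 F [ 0.832 -0.565  2.119] q [ 0.209  0.576  2.101 -0.     0.464  1.046] tilt [ 0.  0. -1.]
shift units [ 3.951  4.479 -3.338] turn units -7.994
```

Request:
{"name": "move_arm", "arguments": {"steps": [[[0,0,-0.2],0,0.85],[[0,0,-0.4],0,0.85],[[0,0,-0.6],0,0.85],[[0,0,-0.7],0,0.85],[[0,0,-0.5],0,0.85],[[0,0,-0.2],0,0.85],[[0.25,0.28,0],0,0.85],[[0.5,0.56,0],0,0.85],[[0.6,0.68,0],0,0.85],[[0.6,0.68,0],0,0.85],[[0.6,0.68,0],0,0.85],[[0.6,0.68,0],0,0.85],[[0.5,0.57,0],0,0.85],[[0.3,0.35,0],0,0.85],[[0,0,0],0,0.85]]}}

```text
t: 24.0
ee_pos: [593.3, 88.6, 70.8]
orientation: [2.933, 1.125, 0.003]
ft_force: [0.4, -0.2, -1.8]
width: 27.6
grasp_force: 30.0
```

Request:
{"name": "move_arm", "arguments": {"steps": [[[0,0,0],-0.5,0.85],[[0,0,0],-0.95,0.85],[[0,0,0],-0.95,0.85],[[0,0,0.3],-0.95,0.85],[[0,0,0.3],-0.95,0.85],[[0,0,0.3],-0.95,0.85],[[0,0,0.3],-0.95,0.85],[[0,0,0],-0.95,0.85],[[0,0,0],-0.84,0.85],[[0,0,0],0,0.85],[[0,0,0],0,0.85]]}}

```text
t: 24.92
ee_pos: [589.6, 89.0, 40.9]
orientation: [-2.373, -2.058, 0.002]
ft_force: [0.9, 0.2, -2.4]
width: 27.7
grasp_force: 30.0
```

```bash
python3 go.py 590.6 89 9.4 82;  python3 - <<'E'
from m import *
S=cams.get_image("scene")
cv2.imwrite("pics/a8.png",cv2.resize(S["image"][160:270,280:410],None,fx=4,fy=4)[...,::-1])
E
```

```text
t 24.92 pos [589.615  88.954  40.865] phi 81.86 w 27.7 F [ 0.945  0.228 -2.449] q [0.13  0.635 1.784 0.    0.724 0.272] tilt [-0.    -0.001 -1.   ]
shift units [0.008 0.04  1.259] turn units -0.028
```

View pics/a8.png

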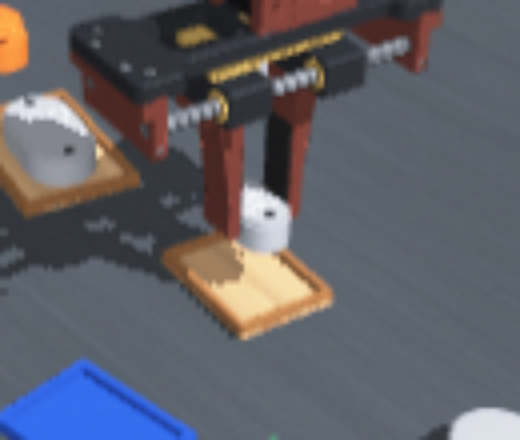

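The small sinker hangs level over the small wooden tray; now set it down.

Request:
{"name": "move_arm", "arguments": {"steps": [[[0,0.03,0.3],0,0.85],[[0,0,0.3],0,0.85],[[0,0,0.3],0,0.85],[[0,0,0.15],0,0.85],[[0,0,0.1],0,0.85],[[0,0,0],0,0.85],[[0,0,0],0,0.85],[[0,0,0],0,0.85]]}}

```text
t: 25.63
ee_pos: [591.5, 88.9, 12.9]
orientation: [2.371, 2.06, 0.001]
ft_force: [0.2, 0.2, -2.2]
width: 27.8
grasp_force: 30.0
```

```bash
python3 go.py 590.6 89 9.4 82
```

```text
t 25.63 pos [591.466  88.909  12.853] phi 81.97 w 27.8 F [ 0.241  0.201 -2.213] q [0.129 0.682 1.784 0.    0.675 0.269] tilt [ 0.  0. -1.]
shift units [-0.001 -0.035  0.138] turn units -0.005
```

Request:
{"name": "move_arm", "arguments": {"steps": [[[0,-0.03,0.06],0,0.85],[[0,0,0.08],0,0.85],[[0,0,0],0,0.85],[[0,0,0],0,0.85],[[0,0,0],0,0.6],[[0,0,0],0,0.57],[[0,0,0],0,0.57],[[0,0,0],0,0.57],[[0,0,0],0,0.57],[[0,0,-0.2],0,0.57],[[0,0,-0.6],0,0.57],[[0,0,-1],0,0.57],[[0,0,-1],0,0.57],[[0,0,-1],0,0.57],[[0,0,-1],0,0.57],[[0,0,-0.5],0,0.57],[[0,0,0],0,0.57]]}}

```text
t: 27.05
ee_pos: [592.5, 89.3, 144.9]
orientation: [2.369, 2.059, 0.008]
ft_force: [1.3, 0.6, -0.8]
width: 37.8
grasp_force: 0.0
```

```bash
python3 go.py 400 300 150 82
```

```text
t 27.05 pos [592.462  89.284 144.906] phi 81.98 w 37.8 F [ 1.291  0.593 -0.771] q [0.13  0.481 1.746 0.    0.909 0.27 ] tilt [ 0.002  0.006 -1.   ]
shift units [ 7.273 -8.798 -0.241] turn units -0.004
```

Request:
{"name": "move_arm", "arguments": {"steps": [[[0.73,-0.88,0],0,0.57],[[0.73,-0.88,0],0,0.57],[[0.73,-0.88,0],0,0.57],[[0.73,-0.88,0],0,0.57],[[0.73,-0.88,0],0,0.57],[[0.73,-0.88,0],0,0.57],[[0.73,-0.88,0],0,0.57],[[0.73,-0.88,0],0,0.57],[[0.73,-0.88,0],0,0.57],[[0.73,-0.88,0],0,0.57],[[0,0,0],0,0.57],[[0,0,0],0,0.57]]}}

```text
t: 28.05
ee_pos: [396.7, 300.7, 140.5]
orientation: [-2.368, -2.064, 0.003]
ft_force: [-0.3, 0.5, -0.1]
width: 37.8
grasp_force: 0.0
```

Run:
```python
from m import *
T=cams.get_image("top");S=cams.get_image("scene")
for n,a,z,b in(("small",(274,198),12,(342,227)),("medium",(351,271),12,(343,174)),("large",(351,193),12,(291,196))):
    try:
        print(n,"top",*pose(T,mask(T["image"],a,"oval"),z)); 
    except Exception as e: print(n,e)
im=np.hstack([cv2.resize(T["image"][150:310,230:430],None,fx=2,fy=2),cv2.resize(S["image"][150:310,240:440],None,fx=2,fy=2)])
cv2.imwrite("pics/a9.png",im[...,::-1])
```

```text
small top [599.973  86.556] (591.2254638671875, 87.91065216064453) [145.7187957763672, 145.87191772460938] 89.23808288574219 81.3219847831768
medium top [432.427 -72.165] (432.3202209472656, -73.6520767211914) [56.14387512207031, 80.73455810546875] 140.24000930786133 -37.39049070469195
large top [614.627 -73.468] (602.0130004882812, -77.92855834960938) [140.4641876220703, 145.91970825195312] 89.10502624511719 -74.12137771908044
```

View pics/a9.png

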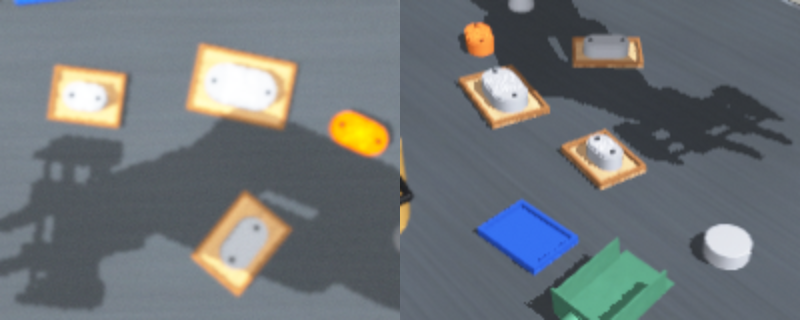

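```bash
python3 -c "
from workcell import ctrl
print(ctrl.close_job())"
```

```text
the job is handed in; nothing more can be done
None
```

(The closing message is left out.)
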